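# Fill the washing rack and lift it off its drip tray

### The job

One flanged steel bush is still missing from the washing rack: pick up the one lying on the bench and set it, flange down, on the rack's empty post, fully down on the shoulder, and let go of it. Then take the rack by its handle, lift it straight up off the dowels of its drip tray, keeping it level so that all four bushes stay on their posts, and finish while holding it still and level over the tray, at least 8 cm above where it stood. Leave the other parts on the bench where they are.

Things in the scene. Friction and masses are not known exactly. Their poses are not given: they have to be found in the camera images.
- drip_tray: low dark steel drip tray, fixed to the bench, 148x168 mm, rim 20 mm high; inside it two grey bearer rails (top 20 mm above the bench) run along its x at y = -60 and +60 mm, each with an upright locating dowel of 10 mm diameter in the middle, its tip 37 mm above the bench; origin: centre of the underside, on the bench; its yaw varies by up to 23 degrees either way
- washing_rack: loose washing rack that stands on the tray's rails: aluminium plate 124x144x4 mm with two holes (13 mm) that sit over the dowels, four dark upright posts, and a bail handle across the middle; about 0.25 to 0.45 kg empty; origin: centre of the plate's underside, 20 mm above the bench as it stands; z up, x along the handle, in line with the tray's; it comes free of the dowels after rising 17 mm
- handle (a point): middle of the rack's handle, 76 mm above the plate's underside (96 mm above the bench as it stands): a straight flat bar along the rack's x, 96 mm long, 10 mm thick (along the rack's y), 16 mm high, held at its ends by uprights at x = -50 and +50 mm, free below for 64 mm; its top is 84 mm above the plate's underside
- post0 (a point): post 0 of the rack, at x = -40, y = -50 mm in the rack's frame; the point is the centre of its shoulder (26 mm diameter), where a bush's underside rests, 20 mm above the plate's underside; above the shoulder the post is a pin of 16 mm diameter for 22 mm, then a tapered tip of 8 mm: 30 mm in all. Three of the four posts carry bushes; the empty one varies
- post1 (a point): post 1 of the rack, at x = -40, y = +50 mm in the rack's frame; the point is the centre of its shoulder (26 mm diameter), where a bush's underside rests, 20 mm above the plate's underside; above the shoulder the post is a pin of 16 mm diameter for 22 mm, then a tapered tip of 8 mm: 30 mm in all. Three of the four posts carry bushes; the empty one varies
- post2 (a point): post 2 of the rack, at x = +40, y = -50 mm in the rack's frame; the point is the centre of its shoulder (26 mm diameter), where a bush's underside rests, 20 mm above the plate's underside; above the shoulder the post is a pin of 16 mm diameter for 22 mm, then a tapered tip of 8 mm: 30 mm in all. Three of the four posts carry bushes; the empty one varies
- post3 (a point): post 3 of the rack, at x = +40, y = +50 mm in the rack's frame; the point is the centre of its shoulder (26 mm diameter), where a bush's underside rests, 20 mm above the plate's underside; above the shoulder the post is a pin of 16 mm diameter for 22 mm, then a tapered tip of 8 mm: 30 mm in all. Three of the four posts carry bushes; the empty one varies
- bush_1: turned steel flanged bush: flange 40 mm diameter and 5 mm thick at the bottom, plain body 30 mm diameter above it, 24 mm high in all, 20 mm bore right through, about 90 g; origin: centre of the flange's underside, z up through the bore; already sitting flange down on one of the rack's posts (which one varies)
- bush_2: turned steel flanged bush: flange 40 mm diameter and 5 mm thick at the bottom, plain body 30 mm diameter above it, 24 mm high in all, 20 mm bore right through, about 90 g; origin: centre of the flange's underside, z up through the bore; already sitting flange down on one of the rack's posts (which one varies)
- bush_3: turned steel flanged bush: flange 40 mm diameter and 5 mm thick at the bottom, plain body 30 mm diameter above it, 24 mm high in all, 20 mm bore right through, about 90 g; origin: centre of the flange's underside, z up through the bore; already sitting flange down on one of the rack's posts (which one varies)
- bush_loose: turned steel flanged bush: flange 40 mm diameter and 5 mm thick at the bottom, plain body 30 mm diameter above it, 24 mm high in all, 20 mm bore right through, about 90 g; origin: centre of the flange's underside, z up through the bore; lying flange down on the bench, right of the tray, in a row along world x with two collars about 60 mm apart in any order (room for fingers along y)
- plain_collar: plain steel collar without a flange, 36 mm diameter, 16 mm high: a bystander among the parts, to be left alone
- black_collar: black stop collar, 43 mm diameter, 19 mm high: a bystander among the parts, to be left alone
- gauge_block: steel gauge block standing on edge, 9x35x30 mm: a bystander, to be left alone
- nut_m12: black hexagon nut, 22x19x10 mm, lying flat: a bystander, to be left alone

How it is judged:
By the outcome, as a careful person would: the job done as asked, in the order asked, and still so for the second after the job is handed in, while the arm keeps its last pose, push and grip.
It also fails if it takes over 54 s, if anything falls off the work surface, if the arm or the gripper's body presses on something with over 40 N, if the wrist force passes 120 N, or if a joint passes its speed limit or range.

### The arm

A 7-joint arm with a two-finger parallel gripper is mounted at the origin on a cart in front of the work surface, level with it; the furniture and walls round the work are solid. World frame = base frame: x ahead of the robot, y to its left, z up, the work surface at z = 0. Lengths are in m, angles in rad, forces in N, time in s.
With the tool pointing down it reaches from about 0.425 to 0.95 m from the base axis. Payload 4.7 kg.
Tool frame: the origin (TCP) lies between the finger pads, 19 mm behind the fingertips; this is the grasp point; z points along the fingers, y is the line along which they close (so a half turn about z gives the same grasp; the last joint's range is limited). The gripper opens to 85 mm and grips with 20 to 120 N. Pads are 22 mm wide; open, the fingers measure 114 mm over their backs; the gripper's body (76 mm by 85 mm) begins 54 mm behind the grasp point. The pads swing forward as they close: fully open they stand 13 mm farther back than shut.
Start: joints at [1.17, 0.469, -0.049, 1.532, 0.024, 1.141, -0.082], TCP at [0.245, -0.629, 0.25] pointing down, gripper open.
Joint ranges: [-2.59, 2.59], [-0.33, 1.99], [-1.39, 1.29], [0.1, 2.45], [-1.04, 4.18], [0.21, 1.99], [-2.66, 2.66]. Speed limits (rad/s): [2.57, 2.57, 3.14, 3.14, 3.14, 3.14, 3.14].

### API

Orientations are given as [roll, pitch, yaw] about the fixed x, y, z axes, in that order (R = Rz(yaw) Ry(pitch) Rx(roll)).
In Python, from plant import * gives the robot as it stands. Calls block until the motion is done:
- goto(position, orientation): joint-space move of the TCP to a pose.
- move_straight(position, vel=0.15, attitude=None, contact_N=None): straight line of the TCP; attitude=None keeps the orientation; vel is the mean speed in m/s. With contact_N (N) it stops when the force on the tool has changed by that much, and returns True; else False.
- move_joints(angles): joint-space move.
- grip(opening, strength=None): opening from 0.0 (shut) to 1.0 (fully open); strength is the grip in N (None keeps the last); returns when the fingers have stopped.
- sleep(seconds).
- inverse_kinematics(position, orientation): joint angles nearest the present ones, or None.
- grab_frame(name): name is "side" or "top"; returns a dict with "image" (420x560x3 uint8, red, green, blue), "range_z" (420x560 float32, m along the optical axis (not along the pixel's ray), 0 where there is no reading), "fx", "fy", "cx", "cy" (pixels), "R" (3x3) and "t" (3): a world point X has camera coordinates R X + t. Camera axes: x right, y down, z forward; pixel columns grow to the right and rows downward; lengths in m; the calibration is good to about 2 mm. A picture is of the moment at which its call begins.
A pose or a line that the arm cannot do raises IKError and nothing moves.
- close_job(): hands the job in; it is judged then, once.
Trained networks look in a picture, given as the dict that the camera call returned (one of the last four; its "shot" number tells which), for a name from the list of things; names that differ only in an ending like _2 or _b are one class to them, and where a whole thing is asked for, a point or a joint stands for the part that bears it (a point fixed in the world has none). Each returns a list of dicts, best first, with "p" (0 to 1); they miss things now and then, are a little off and sometimes report something else, mostly with a low value. They report only what shows in the picture. A call takes as long as a camera call.
- masks_of(picture, label): "pixels" (420x560 bool, what is visible of it) and "extent" ([centre column, centre row, width, height] in pixels, round what is visible of it).
Readings, each from a call of its own:
- read_t(): time.
- read_joint_pos(): joint angles.
- read_joint_velocities(): joint speeds.
- read_effort(): joint torques, N m.
- read_tcp_pos(): TCP position.
- read_tcp_rot(): TCP orientation.
- read_wrist_force(): force on the tool from outside, world axes, zero at the start.
- read_torque(): the same for the moment, N m.
- read_opening(): opening from 0.0 (shut) to 1.0 (fully open).
- read_gripper_force(): force on a finger pad.
Only numpy, scipy, OpenCV 4.12 (cv2) and the standard library are available. Lean on these libraries where they do the work, as an engineer would, in place of code of your own. Each camera call takes 0.05 s, during which the arm holds its last target. There are 200 camera calls.

## Working session

There is one attempt and no reset: what is moved stays moved. The work goes in short steps, each a Python script; the robot and the scene stay as the last script left them, time stands still between calls to the robot, and variables do not carry over. Pictures are saved under pics/ and viewed, at most 10 in all, crops included, and the job is handed in when it is done.

```bash
mkdir -p pics; cat > h.py <<'E'
from plant import *
import numpy as np, cv2
def pts(f,mask=None):
    z=f["range_z"]; m=z>0
    if mask is not None: m&=mask
    v,u=np.nonzero(m); d=z[v,u]
    c=np.stack([(u-f["cx"])/f["fx"]*d,(v-f["cy"])/f["fy"]*d,d],1)
    return (c-f["t"])@f["R"], u, v
def save(f,n): cv2.imwrite("pics/"+n+".png",cv2.cvtColor(f["image"],cv2.COLOR_RGB2BGR))
E
python3 - <<'E'
from h import *
for n in("top","side"):
    f=grab_frame(n); save(f,n+"1"); print(n,f["fx"],(-f["R"].T@f["t"]).round(3),f["R"].round(2).tolist())
    for l in("drip_tray","washing_rack","handle","bush_loose","plain_collar","black_collar"):
        for r in masks_of(f,l)[:5]:
            P,u,v=pts(f,r["pixels"]); print(l,round(r["p"],2),np.round(r["extent"]),np.median(P,0).round(3),np.percentile(P[:,2],[5,95]).round(3))
E
```

```text
top 459.9289025899543 [ 0.382 -0.336  0.906] [[-0.03, -1.0, -0.0], [-0.98, 0.03, -0.21], [0.21, -0.0, -0.98]]
drip_tray 0.96 [231. 221.  93.  82.] [ 0.55  -0.24   0.005] [0.001 0.022]
washing_rack 0.72 [231. 219.  78.  78.] [ 0.561 -0.241  0.025] [0.022 0.103]
handle 0.8 [231. 219.  80.  72.] [ 0.56  -0.241  0.025] [0.021 0.103]
handle 0.65 [346. 182.  12.  23.] [ 0.636 -0.466  0.029] [0.007 0.033]
bush_loose 0.55 [338. 245.  18.  21.] [ 0.515 -0.447  0.012] [0.002 0.025]
plain_collar 0.71 [315. 217.  19.  26.] [ 0.566 -0.407  0.016] [0.005 0.018]
plain_collar 0.65 [230. 217.  79.  75.] [ 0.559 -0.241  0.025] [0.022 0.104]
plain_collar 0.55 [373. 193.  13.  15.] [ 0.614 -0.518  0.01 ] [0.004 0.012]
black_collar 0.55 [331. 277.  27.  23.] [ 0.45  -0.429  0.019] [0.001 0.022]
side 414.5838150693865 [ 0.232 -1.025  0.461] [[0.9, -0.44, -0.02], [-0.2, -0.38, -0.9], [0.39, 0.81, -0.43]]
drip_tray 0.57 [275. 234.  89.  47.] [ 0.532 -0.306  0.01 ] [0.   0.02]
washing_rack 0.64 [273. 215.  73.  59.] [ 0.56  -0.243  0.023] [0.021 0.1  ]
handle 0.68 [272. 216.  76.  58.] [ 0.561 -0.243  0.023] [0.02 0.1 ]
bush_loose 0.64 [295. 285.  18.  25.] [ 0.513 -0.458  0.013] [0.002 0.023]
plain_collar 0.48 [308. 268.  16.  15.] [ 0.565 -0.415  0.011] [0.002 0.015]
black_collar 0.6 [257. 288.  18.  23.] [ 0.45  -0.44   0.015] [0.    0.019]
```

```bash
python3 - <<'E'
import cv2,numpy as np
a=cv2.imread("pics/top1.png")[150:310,160:400]; b=cv2.imread("pics/side1.png")[160:320,170:390]
cv2.imwrite("pics/c1.png",cv2.resize(a,None,fx=3.3,fy=3.3,interpolation=2)); cv2.imwrite("pics/c2.png",cv2.resize(b,None,fx=3.5,fy=3.5,interpolation=2))
E
```

```text
(no output)
```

View pics/c1.png

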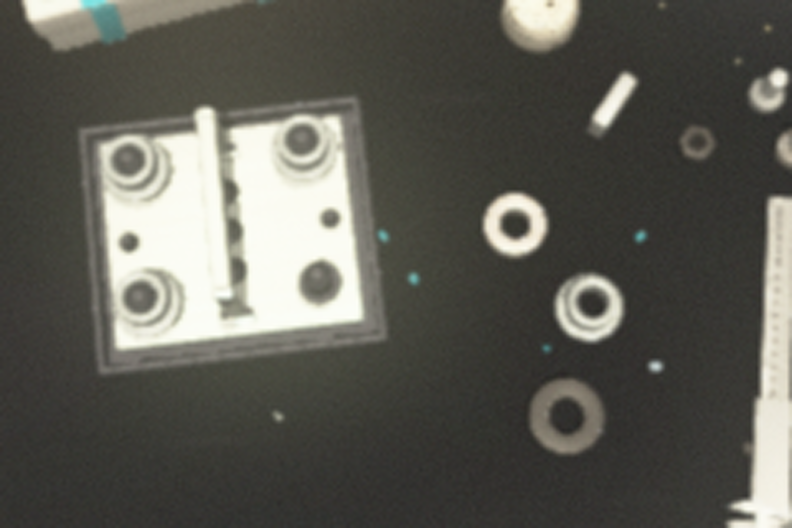

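View pics/c2.png

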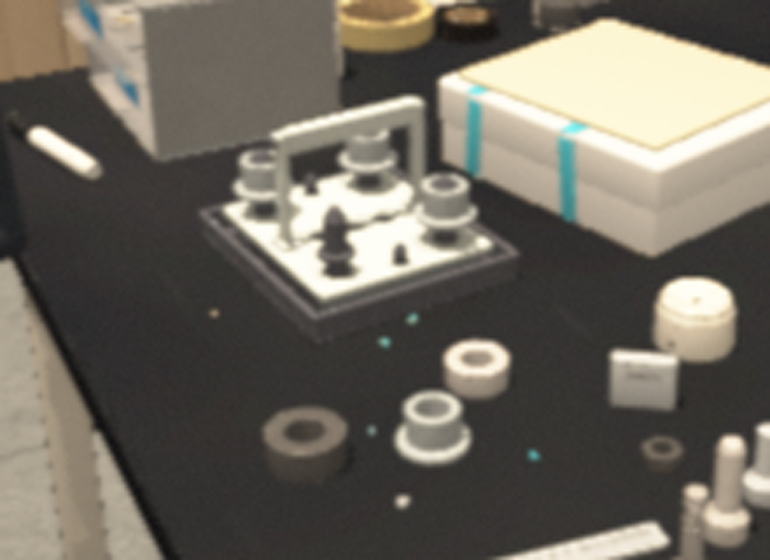

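Top crop: the tray is left of centre, with the empty post at crop (320,282), i.e. low x and right side, so post0. The loose bush is at crop (590,307), between the white collar (515,225) and the black one (567,415). The side view agrees.

```bash
cat > meas.py <<'E'
from h import *
from scipy.optimize import least_squares
def circ(P,r):
    q=least_squares(lambda c:np.hypot(*(P-c).T)-r,P.mean(0),loss="soft_l1",f_scale=.001); return q.x
def backproj(f,uv,z):
    uv=np.atleast_2d(uv).astype(float)
    d=np.c_[(uv[:,0]-f["cx"])/f["fx"],(uv[:,1]-f["cy"])/f["fy"],np.ones(len(uv))]@f["R"]
    o=-f["R"].T@f["t"]; return (o+d*((z-o[2])/d[:,2])[:,None])[:,:2]
def inside(X,c,r): return np.hypot(X[:,0]-c[0],X[:,1]-c[1])<r
def bush(f,c,z0=0.0):
    P,u,v=pts(f); P=P[inside(P,c,.03)]
    t=P[(P[:,2]>z0+.019)&(P[:,2]<z0+.030)]
    (x,y),s,_=cv2.minAreaRect(t[:,:2].astype(np.float32)); 
    return t[:,:2].mean(0),(x,y),s,np.median(t[:,2]),len(t)
E
python3 - <<'E'
from meas import *
for n in("top","side"):
    f=grab_frame(n); P,u,v=pts(f); R=inside(P,(.56,-.24),.13)
    g=cv2.cvtColor(f["image"],cv2.COLOR_RGB2GRAY)[v,u]
    print(n,"bush",[np.round(x,4) for x in bush(f,(.513,-.452))])
    H=P[R&(P[:,2]>.09)&(P[:,2]<.11)]; (hx,hy),hs,_=cv2.minAreaRect(H[:,:2].astype(np.float32))
    w,V=np.linalg.eigh(np.cov(H[:,:2].T)); a=V[:,1]*np.sign(V[0,1])
    print("handle mean",H.mean(0).round(4),"rect",np.round((hx,hy),4),np.round(hs,4),"yaw",np.degrees(np.arctan2(a[1],a[0])).round(2),len(H),"top z",np.percentile(H[:,2],[20,50,80]).round(4))
    m=R&(P[:,2]>.017)&(P[:,2]<.031)&(g>150); r=cv2.minAreaRect(P[m][:,:2].astype(np.float32)); print("plate",np.round(r[0],4),np.round(r[1],4),r[2],np.median(P[m][:,2]))
    # image-only plate edges
    M=np.zeros(g.shape[0]); im=cv2.cvtColor(f["image"],cv2.COLOR_RGB2GRAY)
    mk=np.zeros(im.shape,np.uint8); mk[v[m],u[m]]=1
    X=backproj(f,np.argwhere(mk)[:,::-1],.024); r=cv2.minAreaRect(X.astype(np.float32)); print("plate img",np.round(r[0],4),np.round(r[1],4),r[2])
    m=R&(P[:,2]>-.01)&(P[:,2]<.031)&(P[:,2]>.012); r=cv2.minAreaRect(P[m][:,:2].astype(np.float32)); print("tray",np.round(r[0],4),np.round(r[1],4),r[2])
    m=R&(P[:,2]>.045)&(P[:,2]<.08)&inside(P,(.526,-.296),.025); print("pin",P[m].mean(0).round(4) if m.any() else 0,m.sum())
print(inverse_kinematics([.513,-.452,.02],[np.pi,0,0]),read_tcp_rot())
E
```

```text
top bush [array([ 0.517 , -0.4479]), array([ 0.517 , -0.4477]), array([0.0273, 0.0285]), np.float64(0.0238), np.int64(107)]
handle mean [ 0.5643 -0.236   0.1028] rect [ 0.566  -0.2355] [0.1115 0.0104] yaw 5.28 372 top z [0.1016 0.1034 0.1048]
plate [ 0.5664 -0.235 ] [0.1248 0.1444] 5.285698413848877 0.02415841853109895
plate img [ 0.5662 -0.2353] [0.1246 0.1439] 5.299716949462891
tray [ 0.5666 -0.235 ] [0.1511 0.1707] 5.286928176879883
pin [ 0.5295 -0.2894  0.0639] 67
side bush [array([ 0.5164, -0.4507]), array([ 0.5167, -0.4495]), array([0.0275, 0.0291]), np.float64(0.0223), np.int64(99)]
handle mean [ 0.5636 -0.2396  0.0976] rect [ 0.567  -0.2373] [0.1137 0.013 ] yaw 5.1 293 top z [0.0934 0.0979 0.1019]
plate [ 0.5661 -0.231 ] [0.126  0.1593] 5.591561317443848 0.02257461976551073
plate img [ 0.5642 -0.2384] [0.1264 0.1511] 5.213196277618408
tray [ 0.566 -0.236] [0.1507 0.1745] 5.607603549957275
pin [ 0.5297 -0.2937  0.0572] 81
[ 0.68354317  0.72637241 -0.03375698  1.6746662   0.03320944  0.74111167
 -0.93699704] [ 3.14139294e+00 -7.01603018e-05  3.71770083e-01]
```

```bash
cat >> h.py <<'E'
YAW=.0925; DN=[np.pi,0,YAW]; B=np.array([.517,-.4485]); C=np.array([.5663,-.2355])
Rz=np.array([[np.cos(YAW),-np.sin(YAW)],[np.sin(YAW),np.cos(YAW)]]); P0=C+Rz@[-.040,-.050]
E
python3 - <<'E'
from meas import *
grip(.58,30); goto([*B,.13],DN)
f=grab_frame("side"); save(f,"hov"); P,u,v=pts(f); m=inside(P,B,.08)&(P[:,2]>.06)&(P[:,2]<.2)
print(read_tcp_pos(),read_opening(),read_t(),np.percentile(P[m][:,2],[0,.5,1,2,5]),P[m&(P[:,2]<.115)].mean(0))
im=cv2.imread("pics/hov.png")[140:340,200:400]; cv2.imwrite("pics/hovc.png",cv2.resize(im,None,fx=3,fy=3))
E
```

```text
[ 0.51560112 -0.45073687  0.13067273] 0.5811937983623335 2.6083 [0.11312948 0.11447352 0.1152761  0.11686705 0.12139051] [ 0.51715273 -0.45276225  0.11433564]
```

View pics/hovc.png

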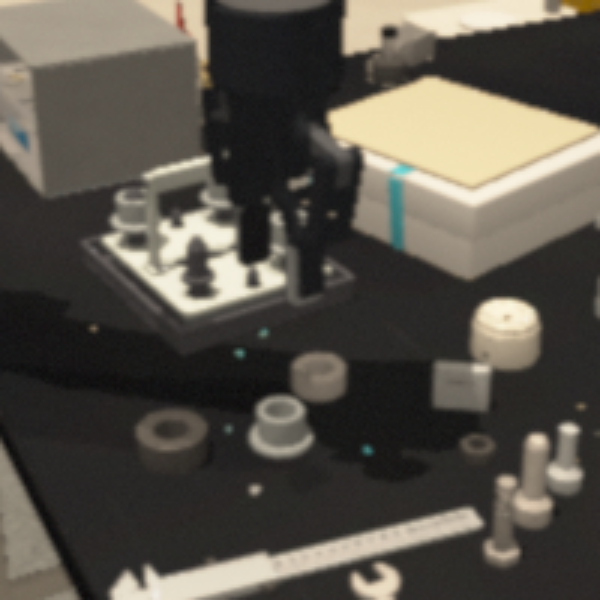

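The hover picture shows the fingers above and straddling the bush (bush at crop (280,420), collars either side). Tips are about 17.5 mm below the TCP at this opening.

```bash
cat >> h.py <<'E'
def line(p,vel=.1,att=None,**k):
    "straight move, then trim the standing tracking error once"
    p=np.array(p,float); r=move_straight(p,vel,attitude=att,**k); e=p-read_tcp_pos()
    return r,e
E
python3 - <<'E'
from meas import *
sleep(.3); print(read_tcp_pos(),read_tcp_rot())
t=np.array([*B,.06]); _,e=line(t,.15); print(e); _,e2=line(t+e,.05); sleep(.2); print(t-read_tcp_pos())
_,_=line([*(B+e[:2]),.028+e[2]],.06,contact_N=8); print(read_tcp_pos(),read_wrist_force())
grip(0,40); print(read_opening(),read_gripper_force(),read_tcp_pos(),read_t())
E
```

```text
[ 0.5165616  -0.44913629  0.13024426] [ 3.14123250e+00 -1.60208474e-04  9.14310527e-02]
[-0.00044333  0.00026637 -0.00041447]
[ 3.13992091e-04 -1.77188151e-04 -8.97352114e-06]
[ 0.51663015 -0.4482649   0.02740515] [-0.2793027   0.35612871  0.1407738 ]
0.32906255899555414 39.46107588708401 [ 0.51693271 -0.44860891  0.02840389] 4.9833
```

```bash
python3 - <<'E'
from meas import *
line([*B,.135],.15); line([*P0,.125],.15); sleep(.3); T=read_tcp_pos(); print(T,P0,read_opening(),read_gripper_force())
for n in("side","top"):
    f=grab_frame(n); save(f,n+"3"); P,u,v=pts(f); m=inside(P,T,.026)&(P[:,2]>.088)&(P[:,2]<.108); print(n,m.sum(),np.percentile(P[m],[0,5,50,95,100],axis=0).round(4).tolist())
    for r in masks_of(f,"bush_loose"): print(round(r["p"],2),np.round(r["extent"]))
    if n=="side":
        uv=f["R"]@np.array([*P0,.06])+f["t"]; print(uv[:2]/uv[2]*f["fx"]+[f["cx"],f["cy"]])
im=cv2.imread("pics/side3.png")[150:270,190:350]; cv2.imwrite("pics/s3c.png",cv2.resize(im,None,fx=5,fy=5,interpolation=2))
E
```

```text
[ 0.53094098 -0.28953077  0.1249666 ] [ 0.53108941 -0.28898097] 0.3389893072903125 39.49320299550891
side 96 [[0.512, -0.311, 0.0958], [0.513, -0.3088, 0.0966], [0.5235, -0.3019, 0.0999], [0.5446, -0.2877, 0.1068], [0.5502, -0.2764, 0.1078]]
0.64 [243. 212.  14.  18.]
[265.16725838 222.05156433]
top 49 [[0.5115, -0.3061, 0.0978], [0.512, -0.3043, 0.0985], [0.5169, -0.2953, 0.1016], [0.523, -0.2854, 0.1062], [0.5241, -0.2844, 0.1076]]
0.37 [258. 239.  12.   8.]
```

View pics/s3c.png

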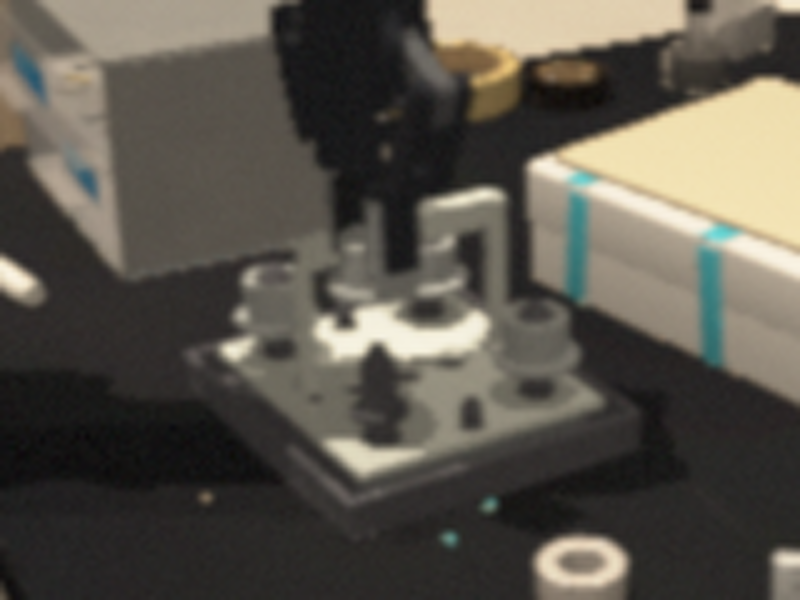

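The side crop shows the held bush at about (395,275), square above the bare pin at (378,380). Measured flange centre matches the post, so I'm lowering with contact guard.

```bash
python3 - <<'E'
from meas import *
line([*P0,.102],.1); sleep(.2); e=np.r_[P0,.102]-read_tcp_pos(); print(e)
r=move_straight([*(P0+e[:2]),.0655],.03,contact_N=6); sleep(.2)
print(r,read_tcp_pos(),read_wrist_force(),read_opening(),read_t())
E
```

```text
[-0.00040173  0.00020452 -0.00057364]
True [ 0.53005976 -0.28929656  0.07512352] [ 0.19295463 -2.72613379  1.83770024] 0.33280948553704176 9.2
```

```bash
python3 - <<'E'
from meas import *
p=read_tcp_pos(); 
move_straight([p[0]+.0007,p[1]-.001,p[2]],.02); sleep(.2); print(read_tcp_pos(),read_wrist_force())
q=read_tcp_pos()
r=move_straight([q[0],q[1],.066],.02,contact_N=10); sleep(.2)
print(r,read_tcp_pos(),read_wrist_force(),read_torque(),read_opening(),read_t())
f=grab_frame("side"); save(f,"side4")
im=cv2.imread("pics/side4.png")[150:270,190:350]; cv2.imwrite("pics/s4c.png",cv2.resize(im,None,fx=5,fy=5,interpolation=2))
E
```

```text
[ 0.5306354  -0.28990201  0.07492679] [ 0.3441107  -0.20471947 -1.1729749 ]
True [ 0.53127041 -0.29164203  0.07055408] [ 0.26155494 -0.55007503  1.47094534] [ 0.3388495  -0.17724965 -0.10854583] 0.33542077157035266 10.2
```

View pics/s4c.png

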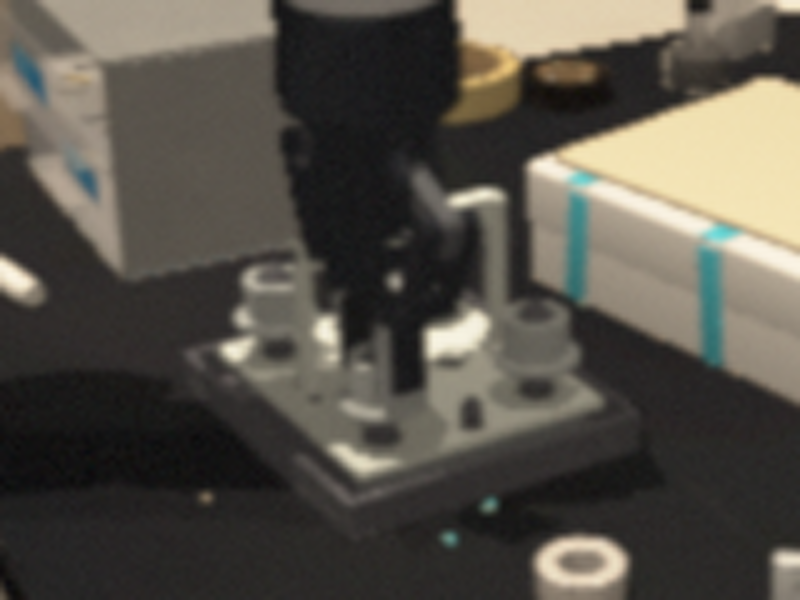

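The crop shows the bush on the post with the flange at (365,405), just about at the shoulder. I'll press down once more, then release with limited opening.

```bash
python3 - <<'E'
from meas import *
r=move_straight([.5311,-.2905,.065],.02,contact_N=14); sleep(.15); p=read_tcp_pos(); print(r,p,read_wrist_force(),read_t())
grip(.52); sleep(.2); print(read_opening(),read_wrist_force())
p=read_tcp_pos(); move_straight([p[0],p[1],.13],.1); move_straight([.45,-.33,.2],.25)
f=grab_frame("side"); save(f,"side5"); P,u,v=pts(f)
for i,(a,b) in enumerate([(-.04,-.05),(-.04,.05),(.04,-.05),(.04,.05)]):
    c=C+Rz@[a,b]; m=inside(P,c,.022)&(P[:,2]>.035)&(P[:,2]<.09); print(i,np.percentile(P[m][:,2],[50,75,95,100]).round(4))
im=cv2.imread("pics/side5.png")[150:270,190:350]; cv2.imwrite("pics/s5c.png",cv2.resize(im,None,fx=5,fy=5,interpolation=2)); print(read_t())
E
```

```text
True [ 0.53114182 -0.29177784  0.06994916] [-0.37666528 -0.58241362  4.78527405] 10.6167
0.5192303325613886 [-0.00845786 -5.679144    6.16941173]
0 [0.0532 0.0612 0.0649 0.0691]
1 [0.0524 0.0615 0.0654 0.069 ]
2 [0.0527 0.0613 0.0653 0.0692]
3 [0.0491 0.0573 0.0625 0.0636]
12.525
```

View pics/s5c.png

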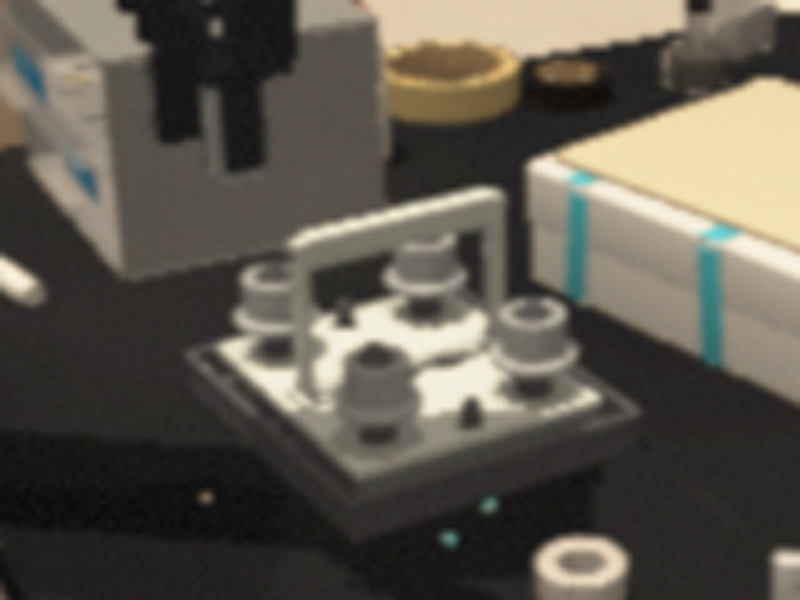

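The crop shows all four bushes seated at the same height; the new one is at (378,390). Next is the handle.

```bash
python3 - <<'E'
from meas import *
f=grab_frame("top"); P,u,v=pts(f); R=inside(P,C,.12)
g=cv2.cvtColor(f["image"],cv2.COLOR_RGB2GRAY)[v,u]
H=P[R&(P[:,2]>.094)&(P[:,2]<.11)]; a=cv2.fitLine(H[:,:2].astype(np.float32),cv2.DIST_HUBER,0,.01,.01).ravel(); print("handle",H.mean(0),len(H),np.degrees(np.arctan(a[1]/a[0])))
m=R&(P[:,2]>.017)&(P[:,2]<.031)&(g>150); r=cv2.minAreaRect(P[m][:,:2].astype(np.float32)); print("plate",r)
# project plate centre offset of handle line
d=np.array([a[0],a[1]])*np.sign(a[0]); c=a[2:]+d*((C-a[2:])@d); print("handle at centre",c)
E
```

```text
handle [ 0.59638746 -0.23158762  0.10339969] 142 2.662502
plate ((0.5851810574531555, -0.18101340532302856), (0.07725389301776886, 0.15890046954154968), 56.04392623901367)
handle at centre [ 0.56618338 -0.2329922 ]
```

```bash
python3 - <<'E'
from meas import *
goto([.40,-.5,.25],DN)
f=grab_frame("top"); P,u,v=pts(f); R=inside(P,C,.12)
g=cv2.cvtColor(f["image"],cv2.COLOR_RGB2GRAY)[v,u]
H=P[R&(P[:,2]>.094)&(P[:,2]<.11)]; a=cv2.fitLine(H[:,:2].astype(np.float32),cv2.DIST_HUBER,0,.01,.01).ravel(); yaw=np.arctan(a[1]/a[0]); print("handle",H.mean(0),len(H),np.degrees(yaw))
m=R&(P[:,2]>.017)&(P[:,2]<.031)&(g>150); r=cv2.minAreaRect(P[m][:,:2].astype(np.float32)); print("plate",r)
d=a[:2]*np.sign(a[0]); c=a[2:]+d*((C-a[2:])@d); print("handle at centre",c,read_t(),read_wrist_force())
E
```

```text
handle [ 0.56383264 -0.23454123  0.10330057] 356 4.7091784
plate ((0.5719289779663086, -0.23313289880752563), (0.13693630695343018, 0.1442803144454956), 4.932153224945068)
handle at centre [ 0.56620492 -0.23434582] 13.3917 [ 0.83368035  0.9318942  -0.5483562 ]
```

```bash
python3 - <<'E'
from meas import *
Y=.085; H=np.array([.5665,-.2347]); A=[np.pi,0,Y]
grip(.6,100); goto([*H,.19],A); sleep(.3); e=np.r_[H,.19]-read_tcp_pos(); print(e)
r=move_straight([*(H+e[:2]),.094],.07,contact_N=8); sleep(.2); print(r,read_tcp_pos(),read_wrist_force())
if not r:
    grip(0,100); sleep(.2); print(read_opening(),read_gripper_force(),read_wrist_force(),read_torque(),read_tcp_pos(),read_tcp_rot(),read_t())
E
```

```text
[ 0.00028074  0.0010474  -0.00016503]
False [ 0.56693669 -0.23370771  0.09432688] [-0.16492173  0.1272392  -0.01371479]
0.09901134666788583 97.58567333221436 [-0.48475172 -2.8460956   0.99838102] [-0.64922887 -0.03471502  0.0110871 ] [ 0.56695283 -0.23445541  0.09425551] [ 3.14049248e+00 -6.14395993e-04  8.45998463e-02] 17.5333
```

Firm grip with little side force (3 N). I'll lift slowly and straight up, checking partway.

```bash
python3 - <<'E'
from meas import *
p=read_tcp_pos(); 
move_straight([p[0],p[1],p[2]+.03],.03); sleep(.2); print(read_wrist_force(),read_torque(),read_tcp_pos(),read_tcp_rot())
move_straight([p[0],p[1],p[2]+.105],.05); sleep(.5); print(read_wrist_force(),read_torque(),read_tcp_pos(),read_tcp_rot(),read_opening(),read_t())
f=grab_frame("side"); save(f,"side6"); P,u,v=pts(f)
g=cv2.cvtColor(f["image"],cv2.COLOR_RGB2GRAY)[v,u]
m=inside(P,p,.09)&(P[:,2]>.115)&(P[:,2]<.14)&(g>130); Q=P[m]; print(len(Q),np.median(Q[:,2]),np.degrees(np.linalg.lstsq(np.c_[Q[:,:2]-p[:2],np.ones(len(Q))],Q[:,2],rcond=None)[0][:2]))
im=cv2.imread("pics/side6.png")[100:270,180:360]; cv2.imwrite("pics/s6c.png",cv2.resize(im,None,fx=3.5,fy=3.5,interpolation=2))
E
```

```text
[-0.21245482  0.50448286 -7.13948476] [-0.03123536  0.05923909 -0.09110726] [ 0.5668491  -0.2343657   0.12404991] [-3.14136536e+00  3.68517730e-04  8.50980127e-02]
[ 0.18759881  1.09619594 -6.8296614 ] [-0.00899151 -0.02145588 -0.03280849] [ 0.56695964 -0.23444548  0.19925365] [3.14157387e+00 9.43124035e-06 8.50423280e-02] 0.10081883678937353 21.0417
515 0.12746563718343662 [-0.11554492  0.18851197]
```

View pics/s6c.png

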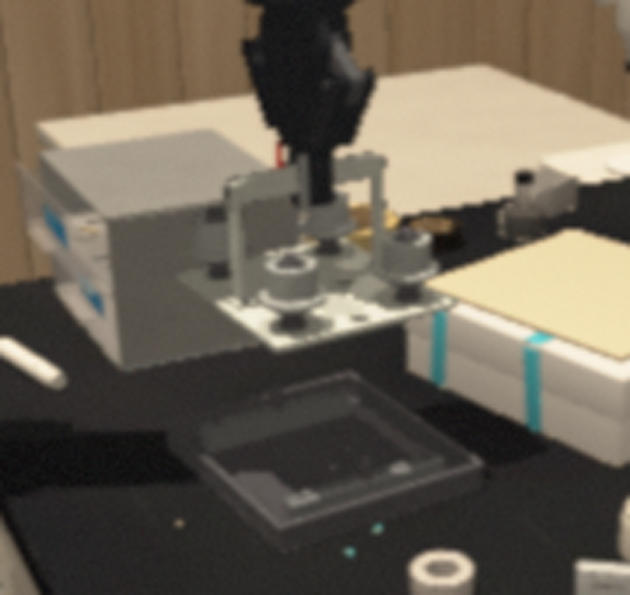

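The rack hangs level over the tray, 10.5 cm up, with all four bushes on their posts: (292,285), (405,255), (325,225) and (215,245).

```bash
python3 -c "
from plant import *
print(read_opening(),read_tcp_pos()); print(close_job())"
```

```text
0.09982299712296268 [ 0.56694219 -0.23444809  0.19926   ]
the job is handed in; nothing more can be done
None
```

The job is handed in: the loose bush is seated on the empty post (post0), and the gripper is holding the rack still and level about 10.5 cm above where it stood, with all four bushes on their posts.

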